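Hold the knife box unlocked

ROBOT

A 7-joint arm with a two-finger parallel gripper is mounted at the origin on the work surface. World frame = base frame: x ahead of the robot, y to its left, z up, the work surface at z = 0. Lengths are in mm, angles in rad, forces in N, time in s.
With the tool pointing down it reaches from about 425 to 800 mm from the base axis. Payload 8.3 kg.
Tool frame: the origin (TCP) lies at the very end of the fingers, on their centre line; the grasp point (between the pads) lies 19 mm behind it; z points along the fingers, y is the line along which they close (so a half turn about z gives the same grasp; the last joint's range is limited). The gripper opens to 85 mm and grips with 20 to 120 N. Pads are 22 mm wide; open, the fingers measure 114 mm over their backs; the gripper's body (76 mm by 85 mm) begins 54 mm behind the grasp point. The pads swing forward as they close: fully open they stand 13 mm farther back than shut.
Start: joints at [-1.276, 0.383, 0.016, 1.37, -0.006, 1.388, -0.046], TCP at [218.832, 585.419, 231.279] pointing down, gripper open.
Joint ranges: [-2.95, 2.95], [-0.25, 2.06], [-1.52, 1.56], [0.18, 2.33], [-1.44, 4.58], [0.02, 2.06], [-3.01, 3.01]. Speed limits (rad/s): [2.39, 2.39, 3.01, 3.01, 3.14, 3.14, 3.14].

INTERFACE

Orientations are given as a 3x3 rotation matrix whose columns are the frame's x, y, z axes.
In Python, from bench import bot, get_image gives the robot as it stands.
- The arm moves only by the tool servo_tool, never from a script. Its argument "deltas" is a list that holds one entry, the list of rows, each a list of 7 numbers: the shift along the world's x, y, z in mm, then the turn, a rotation vector about the world's x, y, z in rad, then the opening, from 0 (shut) to 1 (fully open). A call has 1 to 12 rows; each row shifts and turns the commanded pose from where the row before left it; what a row does not reach is not made up. A row lasts 1/8 s, in which the tool goes at most 62.5 mm and 10.7 degrees, less where a joint would pass 70% of its speed; a pose out of reach is approached as far as the arm can. A call is refused whole if a number of a shift passes 62.5 or a number of a turn 0.188, either way. A call with a gripper value outside its range is refused whole. The fingers move at their own pace and stop on an object; the grip force is fixed at half the most. Time passes only in rows, so rows that do not move let the fingers close. It gives the time, the measured TCP pose, the force, the opening and the grip force at its end, in the units of the state.
- bot.get_state(): the state, without advancing time (a new reading comes with each control period).
- get_image(name): name is "scene" or "top" or "wrist"; returns a dict with "frame" (384x512x3 uint8, red, green, blue), "camera_matrix" (3x3 intrinsics, pixels), "pose" (4x4, takes a point from camera to world coordinates). Camera axes: x right, y up, looking along -z (the intrinsics and any distortion apply to the point x, -y, -z); pixel columns grow to the right and rows downward; lengths in mm; the calibration is good to about 2 mm. A picture is of the moment at which its call begins. There is no depth.
- bot.close_job(): hands the job in; it is judged then, once.
The state is a dict: "time": time; "qpos": joint angles; "joint_velocities": joint speeds; "tau": joint torques, N m; "eef_pos": TCP position; "ee_rot": TCP orientation; "contact_force": force on the tool from outside, world axes, zero at the start; "wrist_torque": the same for the moment, N m; "gripper_width": finger opening in mm; "gripper_force": force on a finger pad.
Only numpy, scipy, OpenCV 4.12 (cv2) and the standard library are available. Lean on these libraries where they do the work, as an engineer would, in place of code of your own. Each camera call takes 0.05 s, during which the arm holds its last target. There are 200 camera calls.

TASK

Push the white lock box into the corner of the aluminium stop until it sits flush against both rails. Then take the red-headed key from the wooden rack, push it down into the box's keyhole past the sticky pins until its collar is on the lid, and turn it a quarter turn clockwise (seen from above) as far as it goes. The lock springs back, so finish while still gripping the key and holding it fully turned, with the box still flush in its corner and everything else left where it was.

Things in the scene. Friction and masses are not known exactly. Their poses are not given: they have to be found in the camera images.
- stop: Fixed aluminium corner stop on the counter: two rails 25 mm high, 12 mm thick, at right angles. Origin at the inner corner, on the counter. The inner face of one rail is its plane x = 0 (rail on the +x side, running 150 mm from the corner towards -y), of the other y = 0 (rail on the +y side, running 110 mm towards -x). Its yaw varies.
- stop_corner (a point): The inner corner of the stop at counter level (the origin of stop, same axes).
- box: White metal lock box with steel lid (which stays shut), 90 mm (x) by 130 mm (y) by 60 mm high, about 0.8 kg, loose, at first 10 to 55 mm off both rails and up to 0.25 rad from square. Origin: centre of its underside. Flush in the corner its axes are those of the stop and its origin is at x = -45, y = -65 mm in the stop's frame. Sliding it takes 3 to 8 N.
- box_corner (a point): The lower edge of the box at its +x +y corner (45, 65, 0 mm in the box frame); it meets the stop's inner corner when the box is flush.
- keyhole (a point): Middle of the keyhole on the lid's upper face (60 mm above the box's underside, box centre); axes of the box. A slot 22 mm along x by 8 mm along y through the 8 mm lid; an 8 mm slot in the lock cylinder goes on below. Two sticky sprung pins stand 2.5 mm into it from either long side: passing them takes roughly 5 to 15 N downwards, and rocking the key a little helps.
- cylinder (a joint): Lock cylinder under the lid: 0 with its slot along the box's x (start), grows to its stop at 1.57 rad, clockwise seen from above. Turns only with the key fully down. A spring drives it back to 0 (up to 0.1 N m). The key has about 0.1 rad of play in it. A red pointer on the lid, 21 mm from the axis, goes from the white mark (box's -x side) to the green mark (+y side).
- key: The right key: red head, 60 g, upright in the rack. Origin: lower end of its bit, on its axis; z up; x along the width of bit and head. Bit 20 mm (x) by 6 mm (y), 0 to 14 mm up, lower edge rounded; shank 6 mm thick; collar 24 mm across, underside 24 mm up; head 32 mm (x) by 10 mm (y), 36 to 72 mm up, pinch it across the 10 mm. Fits the keyhole either way round.
- spare_key: A second key of the same shape with a black head, in the rack's other hole; not to be used or moved. Origin as for the red one.
- rack: Fixed wooden key rack 130 mm (x) by 50 mm (y) by 30 mm high, origin under its centre. Slots of 23 by 9 mm, long side along its x, at x = -35 and +35 mm; a key hangs by its collar in each, key's x along the rack's x, key's origin 6 mm above the counter. Which key is in which slot varies.
- burner_cap_a: Cream burner cap, 72 mm across, 22 mm high, lying on the counter. Origin under its centre. Leave alone.
- burner_cap_b: Brown-grey burner cap, 72 mm across, 22 mm high. Origin under its centre. Leave alone.
- mug: Blue mug, 80 mm across, 95 mm high, handle to its +y. Origin under its centre. Leave alone.
- pepper_mill: Dark wooden pepper mill, 56 mm across, 140 mm high. Origin under its centre. Leave alone.
- soap_bottle: Green soap bottle with black cap, 60 mm across, 190 mm high. Origin under its centre. Leave alone.
Not all that is in view belongs to the job. Of the things shaped like the box, the white one is meant.

How it is judged:
By the outcome, as a careful person would: the job done as asked, in the order asked, and still so for the second after the job is handed in, while the arm keeps its last pose, push and grip.
It also fails if it takes over 72 s, if anything falls off the work surface, if the arm or the gripper's body presses on something with over 40 N, if the wrist force passes 120 N, or if a joint passes its speed limit or range.

## Working session

There is one attempt and no reset: what is moved stays moved. The work goes in short steps, Python scripts to look and compute and a tool call to move; the robot and the scene stay as the last step left them, time stands still between calls to the robot, and variables do not carry over. Pictures are saved under pics/ and viewed, at most 10 in all, crops included, and the job is handed in when it is done.

Besides the shell and the picture viewer there is one more tool, called after ">>>" in YAML: its name, and indented under it one key for each argument. servo_tool: Moves the arm, as the interface text tells. Its arguments: {"type":"object","properties":{"deltas":{"type":"array"}},"required":["deltas"]}

```bash
mkdir -p pics; ls; python3 - <<'E'
from bench import bot,get_image
import cv2,numpy as np,pickle
d={}
for n in("scene","top"):
    i=get_image(n);d[n]=i;print(n,i["camera_matrix"].round(1).tolist(),i["pose"].round(3).tolist(),[k for k in i])
pickle.dump(d,open("im0.pkl","wb"))
for n in d: cv2.imwrite(f"pics/{n}0.png",cv2.resize(d[n]["frame"][:,:,::-1],(800,600),interpolation=cv2.INTER_CUBIC))
s=bot.get_state();print(s)
E
```

```text
pics
scene [[412.5, 0.0, 252.4], [0.0, 412.5, 191.1], [0.0, 0.0, 1.0]] [[0.581, -0.566, 0.585, 1234.656], [0.814, 0.403, -0.419, -439.166], [0.001, 0.719, 0.695, 900.504], [0.0, 0.0, 0.0, 1.0]] ['frame', 'camera_matrix', 'pose']
top [[497.9, 0.0, 241.8], [0.0, 497.9, 187.6], [0.0, 0.0, 1.0]] [[0.012, 0.99, -0.142, 354.632], [-1.0, 0.01, -0.014, 47.858], [-0.013, 0.142, 0.99, 1450.158], [0.0, 0.0, 0.0, 1.0]] ['frame', 'camera_matrix', 'pose']
{'time': 0.1, 'qpos': array([-1.27590285,  0.38416081,  0.01635117,  1.37105525, -0.00628195,
        1.38818834, -0.04649016]), 'joint_velocities': array([-0.00022928, -0.00169741,  0.00031361, -0.00316081,  0.00147189,
       -0.00110322,  0.00112169]), 'tau': array([ 3.05564790e-03, -6.29133010e+01,  8.47105030e-01, -3.72765434e+01,
        1.67676166e-02,  1.04367634e-02, -4.68690473e-05]), 'eef_pos': array([218.67898679, 585.01148996, 230.37167501]), 'ee_rot': array([[-9.36706396e-01,  3.50115388e-01, -5.84790031e-04],
       [ 3.50115875e-01,  9.36704922e-01, -1.66259420e-03],
       [-3.43241126e-05, -1.76210689e-03, -9.99998447e-01]]), 'contact_force': array([-0.45377239, -0.45580331,  0.86864988]), 'wrist_torque': array([-0.02524669,  0.00892599, -0.03240445]), 'gripper_force': 0.0, 'gripper_width': 85.424039308634}
```

View pics/top0.png

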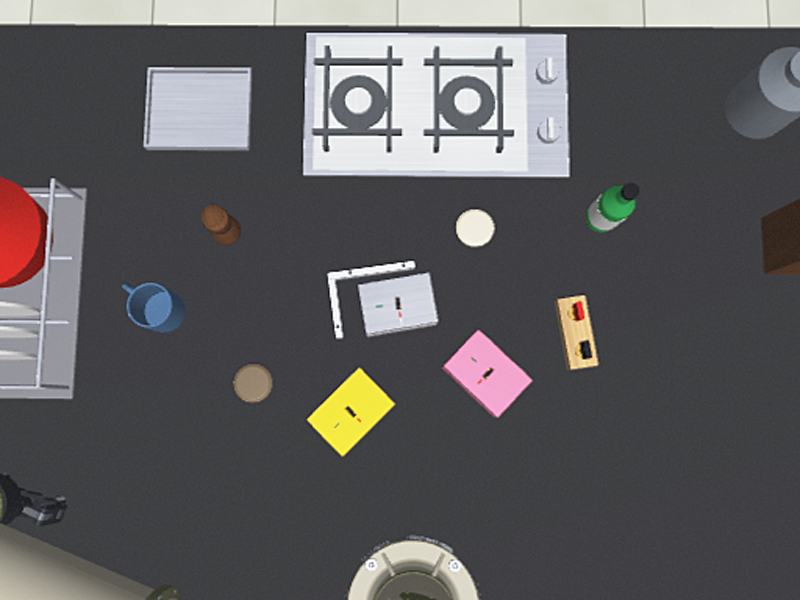

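View pics/scene0.png

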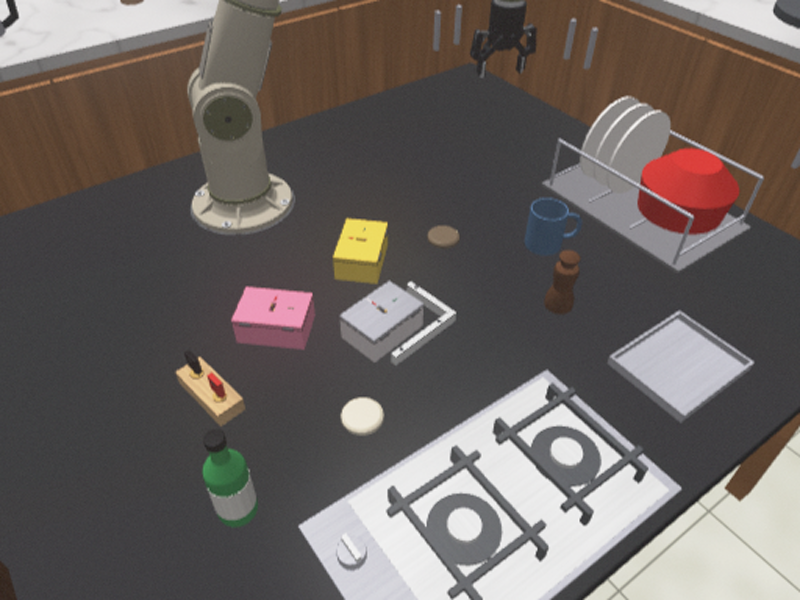

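The top view shows the stop's corner at about (333,272), with its long rail running right to (415,263) and its short rail running down to (338,338). There are three lock boxes: white or steel (398,304), pink (487,373) and yellow (350,412). The white one by the stop is the one meant. The rack is at (577,332), with the red key at (577,311) and the black spare at (585,350). The scene view agrees: white box (383,320), red key (216,385).

```bash
cat > h.py <<'E'
import numpy as np,cv2
from bench import bot,get_image
def ray(im,uv,z):
    "pixels (N,2) -> world points on plane z"
    K,P=im["camera_matrix"],im["pose"]
    uv=np.atleast_2d(np.asarray(uv,float))
    d=np.c_[uv,np.ones(len(uv))]@np.linalg.inv(K).T
    d=(d*[1,-1,-1])@P[:3,:3].T
    return P[:3,3]+d*((z-P[2,3])/d[:,2])[:,None]
def proj(im,X):
    K,P=im["camera_matrix"],im["pose"]
    c=(np.atleast_2d(X)-P[:3,3])@P[:3,:3]*[1,-1,-1]
    q=c@K.T
    return q[:,:2]/q[:,2:]
def blobs(mask,amin=20):
    cs,_=cv2.findContours(mask.astype(np.uint8),cv2.RETR_EXTERNAL,cv2.CHAIN_APPROX_NONE)
    return sorted([c for c in cs if cv2.contourArea(c)>=amin],key=cv2.contourArea,reverse=True)
E
python3 - <<'E'
from h import *
import pickle
d=pickle.load(open("im0.pkl","rb"));im=d["top"];f=im["frame"]
hsv=cv2.cvtColor(f,cv2.COLOR_RGB2HSV)
x0,y0,x1,y1=200,160,390,245
cv2.imwrite("pics/crop1.png",cv2.resize(f[y0:y1,x0:x1,::-1],None,fx=4,fy=4,interpolation=cv2.INTER_CUBIC))
m=(hsv[...,2]>130)&(hsv[...,1]<60);r=np.zeros_like(m);r[y0:y1,x0:285]=1
for c in blobs(m&r,30):
    b=cv2.minAreaRect(c);print("white",cv2.contourArea(c),np.round(b[0],1),np.round(b[1],1),round(b[2],1))
    for z in(25,60):print(z,ray(im,cv2.boxPoints(b),z)[:,:2].round(0).tolist())
    print(cv2.approxPolyDP(c,3,True)[:,0].tolist())
wood=(hsv[...,0]>8)&(hsv[...,0]<28)&(hsv[...,1]>60)&(hsv[...,2]>120);wood[:,:340]=0;wood[:,400:]=0
b=cv2.minAreaRect(np.vstack(blobs(wood,30)));print("rack",b,ray(im,cv2.boxPoints(b),30).round(0).tolist(),ray(im,b[0],30))
red=((hsv[...,0]<6)|(hsv[...,0]>174))&(hsv[...,1]>150)&(hsv[...,2]>80);red[:,:345]=0;red[:,400:]=0
for c in blobs(red,5):
    b=cv2.minAreaRect(c);print("red",b,ray(im,b[0],75))
w=get_image("wrist");print(w["pose"].round(3).tolist(),w["camera_matrix"][0])
E
```

```text
white 1494.0 [254.5 194.3] [33.8 46.9] 80.2
25 [[576.0, 107.0], [601.0, -27.0], [504.0, -44.0], [479.0, 89.0]]
60 [[570.0, 105.0], [595.0, -25.0], [500.0, -42.0], [476.0, 88.0]]
[[273, 174], [229, 182], [235, 214], [280, 205]]
white 383.0 [239.6 191.4] [42.6 56.9] 81.9
25 [[597.0, 165.0], [622.0, 2.0], [499.0, -16.0], [474.0, 145.0]]
60 [[591.0, 162.0], [615.0, 3.0], [496.0, -14.0], [471.0, 143.0]]
[[265, 168], [209, 175], [215, 216], [219, 215], [215, 178], [261, 172]]
rack ((369.3971862792969, 212.21006774902344), (46.40380096435547, 18.477319717407227), 79.2156982421875) [[551.0, -260.0, 30.0], [562.0, -312.0, 30.0], [431.0, -333.0, 30.0], [421.0, -282.0, 30.0]] [[ 490.71576628 -296.74933057   30.        ]]
red ((370.0077209472656, 198.5615692138672), (11.039091110229492, 5.333493232727051), 82.87498474121094) [[ 524.38928318 -288.45216293   75.        ]]
[[0.35, -0.888, -0.297, 142.75], [0.937, 0.331, 0.113, 615.103], [-0.002, -0.318, 0.948, 372.976], [0.0, 0.0, 0.0, 1.0]] [293.4507447    0.         247.82895576]
```

View pics/crop1.png

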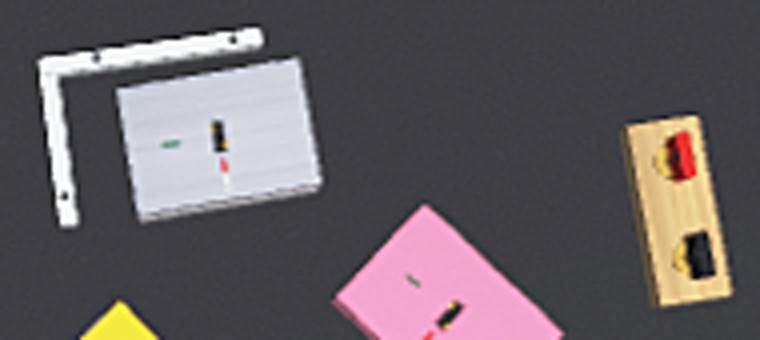

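The crop (4x, from native pixel (200,160)) shows the white box with its slot at (219,137), green mark on the left and white mark below. The rack has the red key at (680,157) and the black one at (697,255). I'll now go above the box for a closer look with the wrist camera.

>>> servo_tool:
  deltas:
    - [[23.5, -45.5, 0, 0, 0, 0.042, 0.5], [23.5, -45.5, 0, 0, 0, 0.042, 0.5], [23.5, -45.5, 0, 0, 0, 0.042, 0.5], [23.5, -45.5, 0, 0, 0, 0.042, 0.5], [23.5, -45.5, 0, 0, 0, 0.042, 0.5], [23.5, -45.5, 0, 0, 0, 0.042, 0.5], [23.5, -45.5, 0, 0, 0, 0.042, 0.5], [23.5, -45.5, 0, 0, 0, 0.042, 0.5], [23.5, -45.5, 0, 0, 0, 0.042, 0.5], [23.5, -45.5, 0, 0, 0, 0.042, 0.5], [23.5, -45.5, 0, 0, 0, 0.042, 0.5], [0, 0, 0, 0, 0, 0, 0.5]]

```text
time: 1.65
eef_pos: [478.5, 80.3, 231.3]
ee_rot: [[-0.995, -0.097, 0.0], [-0.097, 0.995, -0.001], [-0.0, -0.001, -1.0]]
contact_force: [-0.1, 0.8, -0.2]
gripper_width: 42.2
gripper_force: 0.0
```

```bash
python3 - <<'E'
from h import *
import pickle
im=get_image("wrist");pickle.dump(im,open("w1.pkl","wb"));f=im["frame"]
cv2.imwrite("pics/w1.png",cv2.resize(f[:,:,::-1],(800,600),interpolation=cv2.INTER_CUBIC))
s=bot.get_state();print(s["qpos"].round(3),s["eef_pos"])
print(im["pose"].round(3).tolist())
E
```

```text
[-0.628  0.074  0.415  1.757 -0.03   1.317  1.464] [477.68303738  83.00027257 231.10813785]
[[-0.097, -0.944, -0.317, 397.633], [0.995, -0.092, -0.03, 73.753], [-0.001, -0.318, 0.948, 373.879], [0.0, 0.0, 0.0, 1.0]]
```

View pics/w1.png

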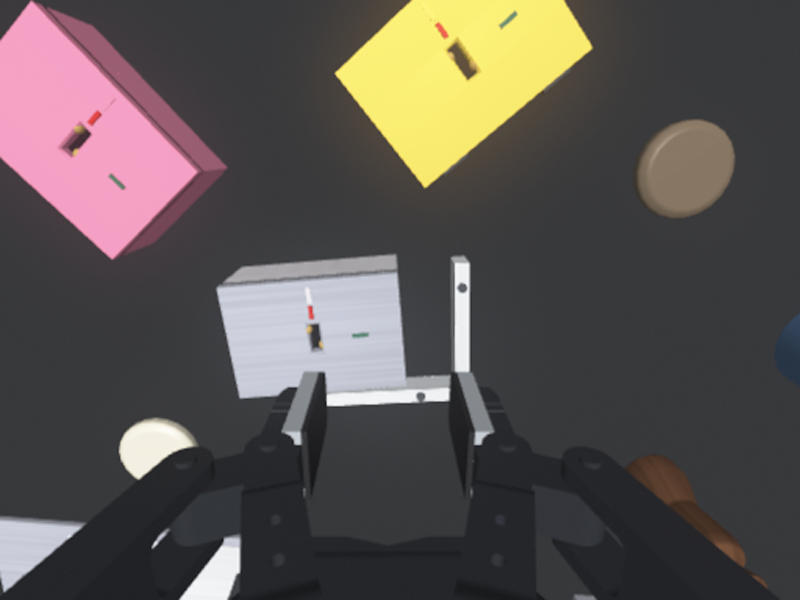

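The wrist view (image up is towards the robot) shows the white lid with corners at about (218,288), (397,270), (405,388) and (240,398), and its slot at (315,337). The short rail spans (452..470, 257..375), and the stop's corner is at about (460,390).

```bash
python3 - <<'E'
from h import *
import pickle
im=pickle.load(open("w1.pkl","rb"));f=im["frame"]
g=cv2.cvtColor(f,cv2.COLOR_RGB2GRAY)
def sub(p): 
    return cv2.cornerSubPix(g,np.float32(p).reshape(-1,1,2)*.64,(4,4),(-1,-1),(3,30,.01))[:,0]
lid=sub([(218,288),(397,270),(405,388),(240,398)])
P=ray(im,lid,60)[:,:2];print("lid",(lid/.64).round(0).tolist(),P.round(1).tolist())
print("sides",[round(np.linalg.norm(P[i]-P[i-1]),1) for i in range(4)],"centre",P.mean(0))
v=P[1]-P[0];print("yaw",np.arctan2(-v[0],v[1]),[np.arctan2(*(P[a]-P[b])[::-1]) for a,b in((3,0),(2,1))])
r=sub([(452,257),(470,257),(469,371),(453,371),(452,401)])
R=ray(im,r,25)[:,:2];print("rail",(r/.64).round(0).tolist(),R.round(1).tolist())
# gradient-based rail edges: short rail rows
m=(g>110)
for y in range(175,235,10):
    xs=np.where(m[y,280:310])[0]+280
    print(y,ray(im,[(xs.min()-.5,y),(xs.max()+.5,y)],25)[:,:2].round(1).tolist())
for x in range(225,284,8):
    ys=np.where(m[236:270,x])[0]+236
    print(x,ys.min(),ys.max(),ray(im,[(x,ys.max()+.5)],25)[:,:2].round(1).tolist())
# top camera
T=pickle.load(open("im0.pkl","rb"))["top"];gt=cv2.cvtColor(T["frame"],cv2.COLOR_RGB2GRAY)
for x in range(214,266,8):
    col=gt[160:185,x]>130;ys=np.where(col)[0]+160
    e=ys.min();k=e
    while gt[k+1,x]>130:k+=1
    print("top long",x,ray(T,[(x,e-.5),(x,k+.5)],25)[:,:2].round(1).tolist())
for y in range(182,214,6):
    xs=np.where(gt[y,205:224]>130)[0]+205;print("top short",y,ray(T,[(xs.min()-.5,y),(xs.max()+.5,y)],25)[:,:2].round(1).tolist())
E
```

```text
lid [[216.0, 287.0], [396.0, 271.0], [406.0, 389.0], [239.0, 398.0]] [[504.6, -39.6], [480.3, 87.9], [572.9, 104.9], [593.2, -23.3]]
sides [np.float64(90.1), np.float64(129.7), np.float64(94.1), np.float64(129.8)] centre [537.78288392  32.47616795]
yaw 0.18805865785628467 [np.float64(0.18181617243136497), np.float64(0.18204750390700508)]
rail [[451.0, 257.0], [469.0, 263.0], [469.0, 370.0], [454.0, 371.0], [449.0, 400.0]] [[473.9, 130.6], [477.1, 145.4], [569.8, 159.6], [571.5, 146.9], [599.4, 146.4]]
175 [[487.0, 134.8], [485.8, 147.0]]
185 [[499.7, 136.6], [498.5, 149.0]]
195 [[512.8, 138.5], [511.5, 151.0]]
205 [[526.1, 140.4], [524.9, 153.1]]
215 [[539.8, 142.4], [538.5, 155.2]]
225 [[553.8, 144.4], [552.5, 157.4]]
225 236 259 [[613.3, 63.2]]
233 236 258 [[610.7, 73.9]]
241 236 258 [[609.7, 84.7]]
249 236 258 [[608.6, 95.5]]
257 236 257 [[606.0, 106.2]]
265 241 257 [[604.9, 116.9]]
273 241 256 [[602.4, 127.5]]
281 240 256 [[601.3, 138.3]]
top long 214 [[599.4, 149.3], [485.7, 147.1]]
top long 222 [[602.5, 126.1], [587.8, 125.9]]
top long 230 [[605.7, 102.9], [591.0, 102.7]]
top long 238 [[608.9, 79.7], [594.1, 79.5]]
top long 246 [[615.0, 56.5], [597.3, 56.3]]
top long 254 [[618.1, 33.3], [600.5, 33.1]]
top long 262 [[621.3, 10.0], [606.6, 10.0]]
top short 182 [[574.2, 161.9], [574.4, 147.4]]
top short 188 [[556.7, 158.6], [556.8, 144.1]]
top short 194 [[539.2, 155.4], [539.4, 140.9]]
top short 200 [[521.8, 152.1], [522.0, 137.7]]
top short 206 [[504.5, 148.9], [504.6, 134.5]]
top short 212 [[487.1, 148.6], [487.3, 134.2]]
```

Measured: stop yaw about 0.15 with its corner near (586,150); box centre (537,32), yaw 0.18. Its sides come out at 90 by 130 mm, as given. The box has to go about +22 mm along stop x and +43 mm along stop y. First I get behind the box.

>>> servo_tool:
  deltas:
    - [[-13, -32, 0, 0, 0, 0.027, 0.5], [-13, -32, 0, 0, 0, 0.027, 0.5], [0, 0, -45, 0, 0, 0, 0.5], [0, 0, -45, 0, 0, 0, 0.5], [0, 0, -45, 0, 0, 0, 0.5], [0, 0, -45, 0, 0, 0, 0.5], [0, 0, -30, 0, 0, 0, 0.5], [0, 0, 0, 0, 0, 0, 0.5], [0, 0, 0, 0, 0, 0, 0.5]]

```text
time: 2.82
eef_pos: [451.9, 21.7, 22.3]
ee_rot: [[-0.987, -0.158, 0.001], [-0.158, 0.987, 0.0], [-0.001, 0.0, -1.0]]
contact_force: [0.5, 0.2, -0.2]
gripper_width: 42.7
gripper_force: 0.0
```

>>> servo_tool:
  deltas:
    - [[5.9, 0.9, 0, 0, 0, 0, 0.5], [5.9, 0.9, 0, 0, 0, 0, 0.5], [5.9, 0.9, 0, 0, 0, 0, 0.5], [5.9, 0.9, 0, 0, 0, 0, 0.5], [5.9, 0.9, 0, 0, 0, 0, 0.5], [4.9, 0.75, 0, 0, 0, 0, 0.5], [4.9, 0.75, 0, 0, 0, 0, 0.5], [4.9, 0.75, 0, 0, 0, 0, 0.5], [0, 0, 0, 0, 0, 0, 0.5]]

```text
time: 3.95
eef_pos: [494.8, 27.5, 20.8]
ee_rot: [[-0.988, -0.157, -0.002], [-0.157, 0.988, -0.0], [0.002, -0.0, -1.0]]
contact_force: [-3.3, 0.5, -0.5]
gripper_width: 42.5
gripper_force: 1.6
```

>>> servo_tool:
  deltas:
    - [[2, 0.3, 0, 0, 0, 0, 0.5], [2, 0.3, 0, 0, 0, 0, 0.5], [2, 0.3, 0, 0, 0, 0, 0.5], [2, 0.3, 0, 0, 0, 0, 0.5]]

```text
time: 4.45
eef_pos: [502.7, 28.8, 20.8]
ee_rot: [[-0.988, -0.158, -0.002], [-0.158, 0.988, -0.0], [0.002, 0.0, -1.0]]
contact_force: [-10.5, -1.8, 3.1]
gripper_width: 42.5
gripper_force: 4.8
```

>>> servo_tool:
  deltas:
    - [[1, 0.15, 0, 0, 0, 0, 0.5], [1, 0.15, 0, 0, 0, 0, 0.5], [1, 0.15, 0, 0, 0, 0, 0.5]]

```text
time: 4.82
eef_pos: [502.6, 28.8, 20.7]
ee_rot: [[-0.988, -0.157, -0.008], [-0.157, 0.988, 0.0], [0.008, 0.001, -1.0]]
contact_force: [-23.1, -2.1, 14.3]
gripper_width: 42.5
gripper_force: 11.6
```

>>> servo_tool:
  deltas:
    - [[-16, -2.5, 0, 0, 0, 0, 0.5], [-16, -2.5, 0, 0, 0, 0, 0], [0, 0, 55, 0, 0, 0, 0], [0, 0, 55, 0, 0, 0, 0], [33, -31, 0, 0, 0, 0, 0], [33, -31, 0, 0, 0, 0, 0], [34, -32, 0, 0, 0, 0, 0], [0, 0, 0, 0, 0, 0, 0], [0, 0, -40, 0, 0, 0, 0], [0, 0, -40, 0, 0, 0, 0], [0, 0, -30, 0, 0, 0, 0], [0, 0, 0, 0, 0, 0, 0]]

```text
time: 6.32
eef_pos: [573.1, -68.6, 19.6]
ee_rot: [[-0.987, -0.159, -0.003], [-0.159, 0.987, 0.0], [0.003, 0.001, -1.0]]
contact_force: [0.7, -0.4, 0.1]
gripper_width: -0.2
gripper_force: 0.0
```

>>> servo_tool:
  deltas:
    - [[-0.9, 5.9, 0, 0, 0, 0, 0], [-0.9, 5.9, 0, 0, 0, 0, 0], [-0.9, 5.9, 0, 0, 0, 0, 0], [-0.9, 5.9, 0, 0, 0, 0, 0], [-0.9, 5.9, 0, 0, 0, 0, 0], [-0.9, 5.9, 0, 0, 0, 0, 0], [-0.9, 5.9, 0, 0, 0, 0, 0], [-0.9, 5.9, 0, 0, 0, 0, 0], [-0.9, 5.9, 0, 0, 0, 0, 0], [-0.6, 4, 0, 0, 0, 0, 0]]

```text
time: 7.58
eef_pos: [566.4, -14.5, 22.0]
ee_rot: [[-0.988, -0.156, 0.002], [-0.156, 0.988, -0.002], [-0.001, -0.002, -1.0]]
contact_force: [0.1, -7.1, 2.4]
gripper_width: 0.1
gripper_force: 3.0
```

>>> servo_tool:
  deltas:
    - [[-0.3, 2, 0, 0, 0, 0, 0], [-0.3, 2, 0, 0, 0, 0, 0], [-0.3, 2, 0, 0, 0, 0, 0], [-0.3, 2, 0, 0, 0, 0, 0]]

```text
time: 8.07
eef_pos: [565.2, -6.9, 22.0]
ee_rot: [[-0.988, -0.155, 0.002], [-0.155, 0.988, -0.002], [-0.001, -0.003, -1.0]]
contact_force: [0.9, -6.4, 3.3]
gripper_width: -0.1
gripper_force: 3.0
```

>>> servo_tool:
  deltas:
    - [[-0.3, 2, 0, 0, 0, 0, 0], [-0.3, 2, 0, 0, 0, 0, 0], [-0.3, 2, 0, 0, 0, 0, 0], [-0.15, 1, 0, 0, 0, 0, 0]]

```text
time: 8.57
eef_pos: [564.3, -0.6, 22.1]
ee_rot: [[-0.988, -0.155, 0.002], [-0.155, 0.988, -0.003], [-0.001, -0.003, -1.0]]
contact_force: [0.9, -9.3, 4.8]
gripper_width: -0.1
gripper_force: 4.2
```

>>> servo_tool:
  deltas:
    - [[-0.15, 1, 0, 0, 0, 0, 0], [-0.15, 1, 0, 0, 0, 0, 0], [-0.15, 1, 0, 0, 0, 0, 0]]

```text
time: 8.95
eef_pos: [564.3, -0.5, 22.2]
ee_rot: [[-0.988, -0.152, 0.003], [-0.152, 0.988, -0.006], [-0.002, -0.006, -1.0]]
contact_force: [2.7, -17.6, 2.2]
gripper_width: -0.1
gripper_force: 8.1
```

>>> servo_tool:
  deltas:
    - [[-0.15, 1, 0, 0, 0, 0, 0], [-0.15, 1, 0, 0, 0, 0, 0], [1.5, -10, 0, 0, 0, 0, 0], [1.5, -10, 0, 0, 0, 0, 0], [0, 0, 55, 0, 0, 0, 0.3], [0, 0, 55, 0, 0, 0, 0.5], [-31, 27, 0, 0, 0, 0, 0.5], [-31, 27, 0, 0, 0, 0, 0.5], [-32, 28, 0, 0, 0, 0, 0.5], [0, 0, -55, 0, 0, 0, 0.5], [0, 0, -55, 0, 0, 0, 0.5], [0, 0, 0, 0, 0, 0, 0.5]]

```text
time: 10.45
eef_pos: [468.2, 68.9, 18.2]
ee_rot: [[-0.987, -0.158, -0.008], [-0.158, 0.987, -0.003], [0.008, -0.001, -1.0]]
contact_force: [0.5, -0.5, 0.3]
gripper_width: 42.7
gripper_force: 0.0
```

>>> servo_tool:
  deltas:
    - [[7.9, 1.2, 0, 0, 0, 0, 0.5], [7.9, 1.2, 0, 0, 0, 0, 0.5], [6, 0.9, 0, 0, 0, 0, 0.5], [2, 0.3, 0, 0, 0, 0, 0.5], [2, 0.3, 0, 0, 0, 0, 0.5], [2, 0.3, 0, 0, 0, 0, 0.5]]

```text
time: 11.2
eef_pos: [496.1, 72.7, 20.5]
ee_rot: [[-0.988, -0.156, -0.007], [-0.156, 0.988, -0.001], [0.007, 0.0, -1.0]]
contact_force: [-17.7, -3.3, 12.8]
gripper_width: 43.2
gripper_force: 9.2
```

>>> servo_tool:
  deltas:
    - [[1, 0.15, 0, 0, 0, 0, 0.5], [1, 0.15, 0, 0, 0, 0, 0.5], [1, 0.15, 0, 0, 0, 0, 0.5]]

```text
time: 11.58
eef_pos: [496.1, 72.4, 19.8]
ee_rot: [[-0.988, -0.156, -0.013], [-0.156, 0.988, -0.001], [0.013, 0.001, -1.0]]
contact_force: [-27.5, -4.5, 22.0]
gripper_width: 42.7
gripper_force: 14.3
```

>>> servo_tool:
  deltas:
    - [[-14, -2, 0, 0, 0, 0, 0.5], [-14, -2, 0, 0, 0, 0, 0.6], [0, 0, 50, 0, 0, 0, 0.6], [0, 0, 50, 0, 0, 0, 0.6], [0, 0, 50, 0, 0, 0, 0.6], [0, 0, 50, 0, 0, 0, 0.6], [0, 0, 0, 0, 0, 0, 0.6], [0, 0, 0, 0, 0, 0, 0.6]]

```text
time: 12.58
eef_pos: [474.2, 70.2, 220.9]
ee_rot: [[-0.987, -0.158, 0.0], [-0.158, 0.987, 0.0], [-0.0, 0.0, -1.0]]
contact_force: [0.6, 0.9, -0.0]
gripper_width: 51.1
gripper_force: 0.0
```

```bash
python3 - <<'E'
from h import *
import pickle
im=get_image("wrist");pickle.dump(im,open("w2.pkl","wb"));f=im["frame"]
c=np.array([544,82,60]);u=proj(im,c)[0].astype(int);print(u)
x0,y0=max(u[0]-90,0),max(u[1]-70,0)
print(x0,y0);cv2.imwrite("pics/w2.png",cv2.resize(f[y0:y0+140,x0:x0+180,::-1],None,fx=4,fy=4,interpolation=cv2.INTER_CUBIC))
print(bot.get_state()["eef_pos"])
E
```

```text
[247 233]
157 163
[473.85619213  70.0611999  220.21181177]
```

View pics/w2.png

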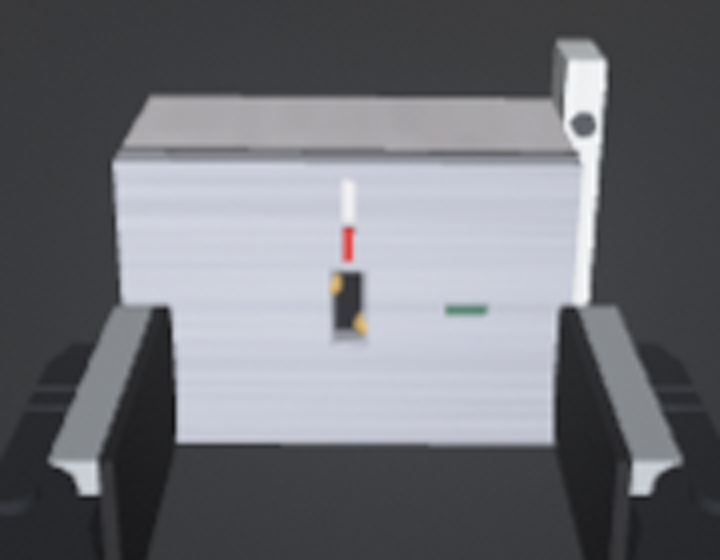

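The crop shows the box flush against the short rail on its right. The far rail is hidden under the lid's edge, and the slot is at crop (347,306). I'll move to the rack and measure both there.

>>> servo_tool:
  deltas:
    - [[-3, -44, 0, 0, 0, 0, 0.6], [-3, -44, 0, 0, 0, 0, 0.6], [-3, -44, 0, 0, 0, 0, 0.6], [-3, -44, 0, 0, 0, 0, 0.6], [-3, -44, 0, 0, 0, 0, 0.6], [-3, -44, 0, 0, 0, 0, 0.6], [-3, -44, 0, 0, 0, 0, 0.6], [-3, -44, 0, 0, 0, 0, 0.6], [0, 0, 0, 0, 0, 0, 0.6], [0, 0, 0, 0, 0, 0, 0.6]]

```text
time: 13.88
eef_pos: [450.1, -281.4, 219.9]
ee_rot: [[-0.988, -0.157, -0.002], [-0.157, 0.988, 0.001], [0.002, 0.001, -1.0]]
contact_force: [-0.2, 0.2, -0.2]
gripper_width: 51.3
gripper_force: 0.0
```

```bash
python3 - <<'E'
from h import *
import pickle
im=get_image("wrist");pickle.dump(im,open("w3.pkl","wb"));f=im["frame"]
s=bot.get_state();print(s["eef_pos"],s["qpos"][6])
u=proj(im,[522,-288,60])[0].astype(int);x0,y0=max(u[0]-90,0),max(min(u[1]-70,244),0);print(u,x0,y0)
cv2.imwrite("pics/w3.png",cv2.resize(f[y0:y0+140,x0:x0+180,::-1],None,fx=4,fy=4,interpolation=cv2.INTER_CUBIC))
hsv=cv2.cvtColor(f,cv2.COLOR_RGB2HSV)
red=((hsv[...,0]<6)|(hsv[...,0]>174))&(hsv[...,1]>150)&(hsv[...,2]>60)
for c in blobs(red,30)[:2]:
    b=cv2.minAreaRect(c);print("red",np.round(b[0],1),np.round(b[1],1),round(b[2],1),cv2.approxPolyDP(c,2,True)[:,0].tolist())
# lid in w2
w=pickle.load(open("w2.pkl","rb"));g=cv2.cvtColor(w["frame"],cv2.COLOR_RGB2GRAY).astype(float)
def line(pts):
    vx,vy,x,y=cv2.fitLine(np.float32(pts),cv2.DIST_HUBER,0,.01,.01)[:,0];return np.cross([x,y,1],[x+vx,y+vy,1])
gy=np.abs(cv2.Sobel(g,cv2.CV_64F,0,1));gx=np.abs(cv2.Sobel(g,cv2.CV_64F,1,0))
far=line([(x,np.argmax(gy[270:278,x])+270) for x in range(205,290,3)])
left=line([(np.argmax(gx[y,180:194])+180,y) for y in range(206,238,2)])
near=line([(x,np.argmax(np.diff(g[196:208,x]))+196.5) for x in range(192,296,3)])
q=lambda a,b:(lambda p:p[:2]/p[2])(np.cross(a,b))
A,B=q(near,left),q(far,left);PA,PB=ray(w,[A,B],60)[:,:2]
n2=ray(w,[(lambda x:(x,-(near[0]*x+near[2])/near[1]))(290)],60)[0,:2]
yaw=np.arctan2(-(n2-PA)[0],(n2-PA)[1]);e=np.array([np.cos(yaw),np.sin(yaw)]);n=np.array([-e[1],e[0]])
print("lid pts",A,B,PA,PB,"len",np.linalg.norm(PB-PA),"yaw",yaw,"ctr",(PA+PB)/2+65*n)
gg=g[225:255,235:253];m=(g<90);m[:,:235]=0;m[:,253:]=0;m[:228]=0;m[:225]=0;m[255:]=0
c=blobs(m,20)[0];b=cv2.boundingRect(c);print("slot",b,ray(w,[(b[0]+b[2]/2-.5,b[1]-.5),(b[0]+b[2]/2-.5,b[1]+b[3]-.5)],60)[:,:2])
E
```

```text
[ 450.52223214 -280.72514596  220.1802777 ] 2.394729873364027
[230 233] 140 163
red [227.5 237. ] [36.  9.] 90.0 [[226, 219], [223, 230], [223, 254], [231, 255], [232, 220]]
lid pts [184.66156661 203.5       ] [189.75687242 272.40523424] [518.63037428   7.87360231] [605.9247619   21.91258492] len 88.41607966188515 yaw 0.1584024062417199 ctr [552.02441506  79.07932931]
slot (241, 232, 6, 13) [[542.14678146  77.31294599]
 [558.60770747  79.86837146]]
```

View pics/w3.png

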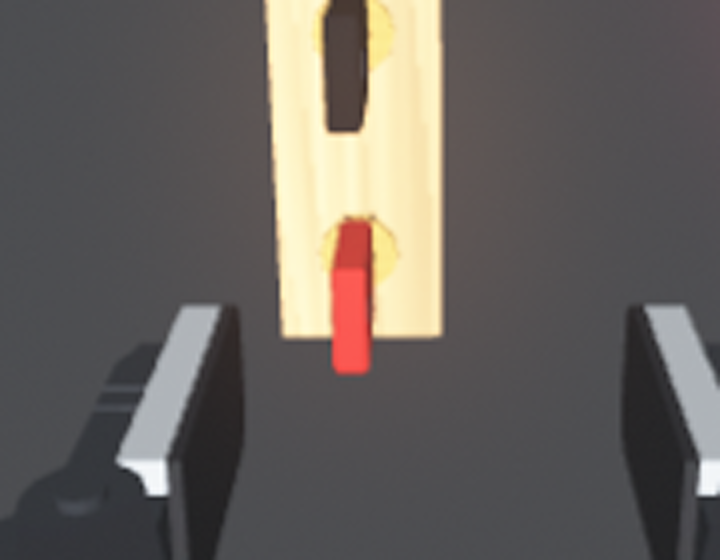

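The crop shows the red key's head on top at (332..371, 265..373), with the black spare nearer the robot at (345,70), and the fingers open on either side.

```bash
python3 - <<'E'
from h import *
import pickle
im=pickle.load(open("w3.pkl","rb"))
c=np.array([(332,265),(371,265),(369,373),(334,373)])/4+[139.6,162.6]
for z in(78,):
    P=ray(im,c,z)[:,:2];print(P.round(1).tolist(),P.mean(0),[np.linalg.norm(P[i]-P[i-1]).round(1) for i in range(4)])
v=P[2]+P[3]-P[0]-P[1];print("yaw",np.arctan2(v[1],v[0]))
# rack edges z=30
r=np.array([(267,0),(282,337),(442,0),(442,337)])/4+[139.6,162.6];R=ray(im,r,30)[:,:2];print(R.round(1).tolist(),[np.arctan2(*(R[a+1]-R[a])[::-1]) for a in(0,2)],np.linalg.norm(R[3]-R[1]))
v=R[3]-R[2];v/=np.linalg.norm(v);print("key from rack",(R[1]+R[3])/2-30*v)
E
```

```text
[[508.7, -297.9], [507.1, -287.6], [539.6, -283.5], [541.1, -293.1]] [ 524.14179315 -290.53096865] [np.float64(32.7), np.float64(10.4), np.float64(32.7), np.float64(9.6)]
yaw 0.13610709598192744
[[451.5, -328.2], [559.6, -311.1], [443.6, -278.3], [551.6, -260.8]] [np.float64(0.1570296445192855), np.float64(0.16043529593631423)] 50.94667808860768
key from rack [ 525.98701746 -290.75520038]
```

>>> servo_tool:
  deltas:
    - [[37, -5, 0, 0, 0, 0, 0.6], [37, -4.6, 0, 0, 0, 0, 0.6], [0, 0, -45, 0, 0, 0, 0.6], [0, 0, -45, 0, 0, 0, 0.6], [0, 0, -45, 0, 0, 0, 0.6], [0, 0, -25, 0, 0, 0, 0.6], [0, 0, -14, 0, 0, 0, 0.6], [0, 0, 0, 0, 0, 0, 0.6], [0, 0, 0, 0, 0, 0, 0.6]]

```text
time: 15.05
eef_pos: [525.5, -291.7, 48.5]
ee_rot: [[-0.987, -0.158, 0.002], [-0.158, 0.987, -0.001], [-0.002, -0.001, -1.0]]
contact_force: [-0.1, 0.4, 0.4]
gripper_width: 51.6
gripper_force: 0.0
```

```bash
python3 - <<'E'
from h import *
im=get_image("wrist");f=im["frame"];s=bot.get_state();print(s["eef_pos"].round(1),s["contact_force"].round(1))
cv2.imwrite("pics/w4.png",f[150:,100:400,::-1])
E
```

```text
[ 525.5 -291.8   48.7] [0.6 0.6 0.4]
```

View pics/w4.png

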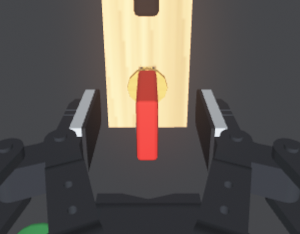

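The red head sits centred between the fingers: head at x = 137..160, pads at 95 and 200. Closing.

>>> servo_tool:
  deltas:
    - [[0, 0, 0, 0, 0, 0, 0.3], [0, 0, 0, 0, 0, 0, 0], [0, 0, 0, 0, 0, 0, 0], [0, 0, 0, 0, 0, 0, 0], [0, 0, 0, 0, 0, 0, 0]]

```text
time: 15.72
eef_pos: [524.9, -291.7, 47.8]
ee_rot: [[-0.988, -0.158, 0.001], [-0.158, 0.988, -0.0], [-0.001, -0.0, -1.0]]
contact_force: [-1.3, 0.2, 5.6]
gripper_width: 8.8
gripper_force: 59.1
```

>>> servo_tool:
  deltas:
    - [[0, 0, 20, 0, 0, 0, 0], [0, 0, 30, 0, 0, 0, 0], [0, 0, 45, 0, 0, 0, 0], [0, 0, 45, 0, 0, 0, 0], [0, 0, 0, 0, 0, 0, 0], [0, 0, 0, 0, 0, 0, 0]]

```text
time: 16.48
eef_pos: [524.5, -291.3, 187.5]
ee_rot: [[-0.987, -0.158, 0.0], [-0.158, 0.987, 0.0], [-0.0, 0.0, -1.0]]
contact_force: [-0.2, -0.0, -1.5]
gripper_width: 9.2
gripper_force: 59.1
```

>>> servo_tool:
  deltas:
    - [[3, 41.1, 0, 0, 0, 0, 0], [3, 41.1, 0, 0, 0, 0, 0], [3, 41.1, 0, 0, 0, 0, 0], [3, 41.1, 0, 0, 0, 0, 0], [3, 41.1, 0, 0, 0, 0, 0], [3, 41.1, 0, 0, 0, 0, 0], [3, 41.1, 0, 0, 0, 0, 0], [3, 41.1, 0, 0, 0, 0, 0], [3, 41.2, 0, 0, 0, 0, 0], [0, 0, -35, 0, 0, 0, 0], [0, 0, -35, 0, 0, 0, 0], [0, 0, 0, 0, 0, 0, 0]]

```text
time: 17.98
eef_pos: [548.7, 78.2, 113.9]
ee_rot: [[-0.987, -0.158, -0.007], [-0.158, 0.987, -0.002], [0.008, -0.001, -1.0]]
contact_force: [0.2, 0.6, 0.4]
gripper_width: 9.4
gripper_force: 59.0
```

```bash
python3 - <<'E'
from h import *
import pickle
d={}
for n in("wrist","scene","top"): d[n]=get_image(n)
pickle.dump(d,open("im5.pkl","wb"));s=bot.get_state();print(s["eef_pos"].round(2),s["ee_rot"].round(3).tolist(),s["contact_force"].round(1))
def crop(n,c,w,h,k):
    f=d[n]["frame"];u=proj(d[n],c)[0].astype(int);x0=min(max(u[0]-w//2,0),512-w);y0=min(max(u[1]-h//2,0),384-h);print(n,x0,y0,u)
    return cv2.resize(f[y0:y0+h,x0:x0+w,::-1],None,fx=k,fy=k,interpolation=cv2.INTER_CUBIC)
cv2.imwrite("pics/w5.png",np.hstack([crop("wrist",[551,79,65],100,140,4),crop("scene",[551,79,75],100,140,4)]))
E
```

```text
[552.15  78.2  118.3 ] [[-0.988, -0.157, 0.001], [-0.157, 0.988, -0.0], [-0.001, -0.0, -1.0]] [ 0.9  0.2 -0.6]
wrist 196 148 [246 218]
scene 210 120 [260 190]
```

View pics/w5.png

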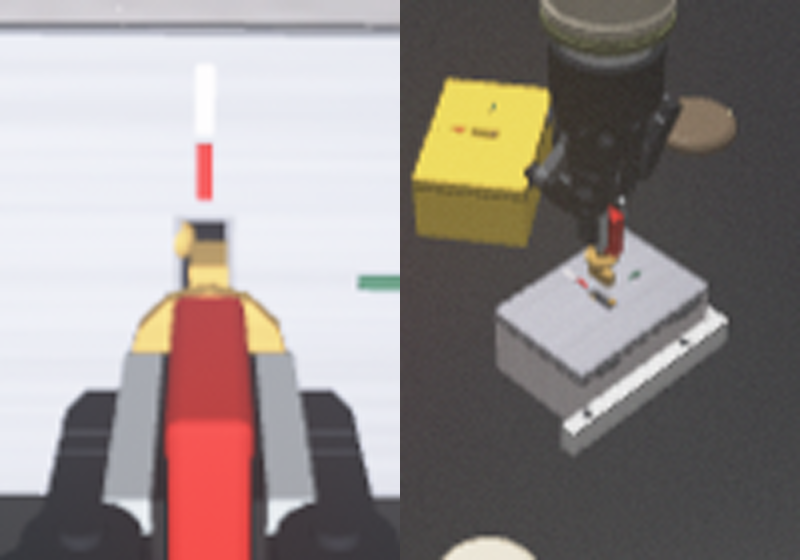

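The wrist crop (4x, origin (196,148)) shows the slot at x = 178..232 with its near end at row 219. The bit is at x = 188..230 with its lower near edge at row 240, and the head's near top edge at row 422. The scene crop confirms the key is just above the slot.

```bash
python3 - <<'E'
from h import *
import pickle
d=pickle.load(open("im5.pkl","rb"));w=d["wrist"];o=np.array([195.6,147.6])
u=np.array([np.cos(.157),np.sin(.157)]);v=np.array([-u[1],u[0]]);t=np.array([552.15,78.2])
def rel(name,p,z):
    q=ray(w,np.array(p)/4+o,z)[0,:2]-t;print(name,"x %.1f y %.1f"%(q@u,q@v))
zo=118.3-42
rel("slot near end (should be -11)",(205,219),60);rel("slot left",(178,250),60);rel("slot right",(232,250),60)
rel("white mark",(205,100),60);rel("lid near edge (-45)",(205,32),60)
for dz in(0,2,4):rel(f"bit near low edge z{dz} (-10)",(209,240),zo+dz)
rel("bit l",(188,262),zo+8);rel("bit r",(230,262),zo+8)
rel("head near top (-16)",(209,422),zo+72);rel("head bottom near (-16)",(209,297),zo+36)
rel("collar l",(133,352),zo+26);rel("collar r",(286,352),zo+26)
E
```

```text
slot near end (should be -11) x -11.2 y 0.9
slot left x -5.3 y -3.9
slot right x -5.3 y 5.8
white mark x -33.1 y 0.9
lid near edge (-45) x -45.0 y 0.9
bit near low edge z0 (-10) x -13.5 y 1.7
bit near low edge z2 (-10) x -14.3 y 1.7
bit near low edge z4 (-10) x -15.1 y 1.7
bit l x -12.9 y -1.7
bit r x -12.9 y 5.0
head near top (-16) x -20.9 y 1.7
head bottom near (-16) x -19.2 y 1.7
collar l x -6.1 y -9.4
collar r x -6.1 y 12.9
```

```bash
python3 - <<'E'
from h import *
import pickle
d=pickle.load(open("im5.pkl","rb"));s=d["scene"];w=d["wrist"]
u=np.array([np.cos(.157),np.sin(.157),0]);v=np.array([-u[1],u[0],0]);t=np.array([552.15,78.2,0])
P=lambda x,y,z:t+x*u+y*v+[0,0,z]
f=s["frame"];hsv=cv2.cvtColor(f,cv2.COLOR_RGB2HSV)
gold=(hsv[...,0]>10)&(hsv[...,0]<25)&(hsv[...,1]>90)&(hsv[...,2]>90);gold[:,:245]=0;gold[:,280:]=0;gold[:170]=0;gold[205:]=0
red=((hsv[...,0]<6)|(hsv[...,0]>174))&(hsv[...,1]>140);red[:,:255]=0;red[:,275:]=0;red[:160]=0;red[190:]=0
for n,m in(("gold",gold),("red",red)):
    ys,xs=np.where(m);print(n,len(xs),"x",xs.min(),xs.max(),"y",ys.min(),ys.max(),[(y,xs[ys==y].min(),xs[ys==y].max()) for y in np.unique(ys)])
print("slot ctr scene",proj(s,P(0,.9,60)),"ends",proj(s,P(-11,.9,60)),proj(s,P(11,.9,60)))
m=cv2.cvtColor(f,cv2.COLOR_RGB2GRAY)[186:200,248:272];print(m)
for x,zo in((-4,76.3),(-.8,70),(-.8,76.3),(-4,82)):
    print(x,zo,"bit low +x end",proj(s,P(x+10,1.3,zo)).round(1),"-x end",proj(s,P(x-10,1.3,zo)).round(1),"head +x low",proj(s,P(x+16,1.3,zo+36)).round(1),"head +x top",proj(s,P(x+16,1.3,zo+72)).round(1),"wrist bit",proj(w,P(x-10,1.3,zo)).round(1),"head",proj(w,P(x-16,1.3,zo+72)).round(1),proj(w,P(x-16,1.3,zo+36)).round(1))
print("wrist obs bit row 207.6 head 253.1, 221.9")
E
```

```text
gold 44 x 257 263 y 181 195 [(np.int64(181), np.int64(257), np.int64(257)), (np.int64(182), np.int64(257), np.int64(258)), (np.int64(183), np.int64(257), np.int64(261)), (np.int64(184), np.int64(257), np.int64(263)), (np.int64(185), np.int64(257), np.int64(263)), (np.int64(186), np.int64(258), np.int64(262)), (np.int64(187), np.int64(258), np.int64(262)), (np.int64(188), np.int64(258), np.int64(262)), (np.int64(189), np.int64(259), np.int64(262)), (np.int64(190), np.int64(261), np.int64(262)), (np.int64(195), np.int64(262), np.int64(263))]
red 19 x 262 265 y 172 182 [(np.int64(172), np.int64(262), np.int64(263)), (np.int64(173), np.int64(263), np.int64(264)), (np.int64(174), np.int64(263), np.int64(265)), (np.int64(175), np.int64(263), np.int64(264)), (np.int64(176), np.int64(263), np.int64(264)), (np.int64(177), np.int64(263), np.int64(264)), (np.int64(178), np.int64(263), np.int64(264)), (np.int64(179), np.int64(263), np.int64(263)), (np.int64(181), np.int64(263), np.int64(263)), (np.int64(182), np.int64(262), np.int64(263))]
slot ctr scene [[260.68214651 194.22113608]] ends [[258.
[... 1534 characters left out ...]
d +x low [[264.1 183. ]] head +x top [[264.4 173.4]] wrist bit [[247.3 206.9]] head [[246.9 255.1]] [[247.1 220.5]]
-0.8 70 bit low +x end [[263.1 193.3]] -x end [[258.2 189.8]] head +x low [[264.9 185.2]] head +x top [[265.2 175.6]] wrist bit [[247.3 208. ]] head [[246.9 254.2]] [[247.2 221.3]]
-0.8 76.3 bit low +x end [[263.1 191.7]] -x end [[258.2 188.3]] head +x low [[264.9 183.5]] head +x top [[265.2 173.9]] wrist bit [[247.3 211.4]] head [[246.9 261.8]] [[247.1 226. ]]
-4 82 bit low +x end [[262.4 189.7]] -x end [[257.4 186.3]] head +x low [[264.2 181.5]] head +x top [[264.4 171.8]] wrist bit [[247.3 210.1]] head [[246.8 262.4]] [[247.1 225. ]]
wrist obs bit row 207.6 head 253.1, 221.9
```

The wrist view puts the key about 3.5 mm short of the slot in x and 0.8 mm too far in +y. The scene view gives the same height, but its x is coarser. I'll correct part of it and feel for the slot while moving towards the rail.

>>> servo_tool:
  deltas:
    - [[2, -0.5, -7, 0, 0, 0, 0], [0, 0, -5, 0, 0, 0, 0], [0, 0, -2, 0, 0, 0, 0], [0, 0, -1, 0, 0, 0, 0], [0, 0, -1, 0, 0, 0, 0], [0, 0, -1, 0, 0, 0, 0]]

```text
time: 18.88
eef_pos: [553.7, 78.0, 100.3]
ee_rot: [[-0.988, -0.158, 0.0], [-0.158, 0.988, -0.0], [-0.0, -0.0, -1.0]]
contact_force: [-1.1, 0.4, -0.8]
gripper_width: 9.5
gripper_force: 59.1
```

>>> servo_tool:
  deltas:
    - [[0, 0, -1, 0, 0, 0, 0], [0, 0, -1, 0, 0, 0, 0], [0, 0, -1, 0, 0, 0, 0]]

```text
time: 19.25
eef_pos: [553.6, 77.9, 97.9]
ee_rot: [[-0.988, -0.157, -0.0], [-0.157, 0.988, 0.0], [0.0, 0.0, -1.0]]
contact_force: [-4.9, -0.6, 10.2]
gripper_width: 9.2
gripper_force: 60.7
```

>>> servo_tool:
  deltas:
    - [[-0.5, 0, 1, 0, 0, 0, 0], [-0.5, 0, 0, 0, 0, 0, 0], [0, 0, 0, 0, 0, 0, 0]]

```text
time: 19.62
eef_pos: [553.0, 77.9, 98.5]
ee_rot: [[-0.988, -0.158, 0.001], [-0.158, 0.988, -0.0], [-0.001, -0.0, -1.0]]
contact_force: [-0.1, 0.2, 1.2]
gripper_width: 9.0
gripper_force: 59.4
```

>>> servo_tool:
  deltas:
    - [[-0.5, 0, 0, 0, 0, 0, 0], [-0.5, 0, 0, 0, 0, 0, 0], [0, 0, 0, 0, 0, 0, 0]]

```text
time: 20.0
eef_pos: [551.9, 77.9, 98.5]
ee_rot: [[-0.988, -0.157, 0.001], [-0.157, 0.988, -0.0], [-0.001, -0.0, -1.0]]
contact_force: [2.0, -1.0, 1.6]
gripper_width: 9.3
gripper_force: 59.4
```

>>> servo_tool:
  deltas:
    - [[0.9, 0, 0, 0, 0, 0, 0], [0, 0, -1, 0, 0, 0, 0], [0, 0, -1, 0, 0, 0, 0]]

```text
time: 20.38
eef_pos: [552.8, 78.2, 96.6]
ee_rot: [[-0.987, -0.158, 0.001], [-0.158, 0.987, 0.001], [-0.001, 0.0, -1.0]]
contact_force: [-0.2, -0.2, 3.9]
gripper_width: 9.3
gripper_force: 59.9
```

>>> servo_tool:
  deltas:
    - [[0, 0, -1, 0, 0, 0, 0], [0, 0, -1, 0, 0, 0, 0]]

```text
time: 20.62
eef_pos: [552.5, 78.2, 94.2]
ee_rot: [[-0.987, -0.158, -0.0], [-0.158, 0.987, 0.0], [0.0, 0.0, -1.0]]
contact_force: [0.7, 0.1, 2.1]
gripper_width: 9.3
gripper_force: 59.6
```

```bash
python3 - <<'E'
from h import *
import pickle
d={n:get_image(n) for n in("wrist","scene")}
pickle.dump(d,open("im6.pkl","wb"));s=bot.get_state();print(s["eef_pos"].round(2),s["contact_force"].round(1),s["wrist_torque"].round(2))
def crop(n,c,w,h,k):
    f=d[n]["frame"];u=proj(d[n],c)[0].astype(int);x0=min(max(u[0]-w//2,0),512-w);y0=min(max(u[1]-h//2,0),384-h);print(n,x0,y0,u)
    return cv2.resize(f[y0:y0+h,x0:x0+w,::-1],None,fx=k,fy=k,interpolation=cv2.INTER_CUBIC)
cv2.imwrite("pics/w6.png",np.hstack([crop("wrist",[551,79,65],100,140,4),cv2.resize(crop("scene",[551,79,75],50,70,4),None,fx=2,fy=2)]))
E
```

```text
[552.31  78.11  93.8 ] [ 2.6  0.3 -1.7] [ 0.1  -0.63 -0.07]
wrist 197 154 [247 224]
scene 235 155 [260 190]
```

View pics/w6.png

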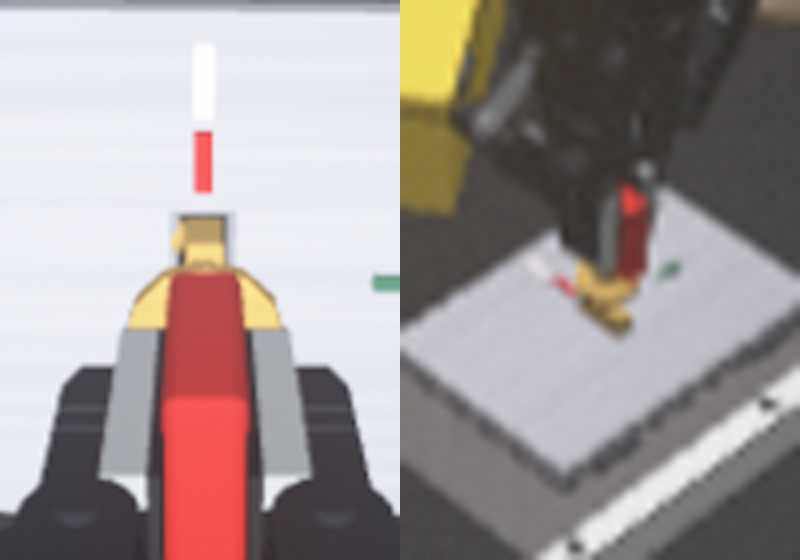

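The key's bit is in the slot at wrist crop (205,240), against the near (-x) end at row 214. I'll ease it +x and press on.

>>> servo_tool:
  deltas:
    - [[0.6, 0.1, 0, 0, 0, 0, 0], [0, 0, -1, 0, 0, 0, 0], [0, 0, -1, 0, 0, 0, 0], [0, 0, -1, 0, 0, 0, 0]]

```text
time: 21.22
eef_pos: [553.0, 78.2, 91.2]
ee_rot: [[-0.987, -0.158, -0.0], [-0.158, 0.987, 0.0], [0.0, 0.0, -1.0]]
contact_force: [-0.5, 0.7, 1.7]
gripper_width: 9.1
gripper_force: 59.5
```

>>> servo_tool:
  deltas:
    - [[0, 0, -1, 0, 0, 0, 0], [0, 0, -1, 0, 0, 0, 0]]

```text
time: 21.48
eef_pos: [553.0, 78.2, 89.2]
ee_rot: [[-0.987, -0.158, -0.0], [-0.158, 0.987, 0.0], [0.0, 0.0, -1.0]]
contact_force: [-1.6, 0.5, 2.5]
gripper_width: 9.1
gripper_force: 59.5
```

>>> servo_tool:
  deltas:
    - [[0, 0, -1, 0, 0, 0, 0], [0, 0, -1, 0, 0, 0, 0], [0, 0, -1, 0, 0, 0, 0]]

```text
time: 21.85
eef_pos: [553.0, 78.1, 86.2]
ee_rot: [[-0.987, -0.158, -0.0], [-0.158, 0.987, 0.0], [0.0, 0.0, -1.0]]
contact_force: [-2.1, 1.2, 3.4]
gripper_width: 8.6
gripper_force: 59.6
```

>>> servo_tool:
  deltas:
    - [[0, 0, -1, 0, 0, 0, 0], [0, 0, -1, 0, 0, 0, 0]]

```text
time: 22.1
eef_pos: [553.0, 78.1, 84.1]
ee_rot: [[-0.987, -0.158, -0.0], [-0.158, 0.987, -0.0], [0.0, -0.0, -1.0]]
contact_force: [-1.4, 1.1, 2.4]
gripper_width: 9.2
gripper_force: 59.4
```

>>> servo_tool:
  deltas:
    - [[0, 0, -1, 0, 0, 0, 0], [0, 0, -1, 0, 0, 0, 0]]

```text
time: 22.35
eef_pos: [553.1, 77.8, 82.0]
ee_rot: [[-0.988, -0.158, -0.0], [-0.158, 0.988, -0.0], [0.0, -0.0, -1.0]]
contact_force: [-0.4, 0.2, 0.7]
gripper_width: 9.2
gripper_force: 59.2
```

>>> servo_tool:
  deltas:
    - [[0, 0, -1, 0, 0, 0, 0], [0, 0, -1, 0, 0, 0, 0]]

```text
time: 22.6
eef_pos: [553.2, 77.8, 80.2]
ee_rot: [[-0.988, -0.157, 0.0], [-0.157, 0.988, -0.0], [0.0, -0.0, -1.0]]
contact_force: [0.1, -0.5, 1.0]
gripper_width: 9.1
gripper_force: 59.1
```

>>> servo_tool:
  deltas:
    - [[0, 0, -1, 0, 0, 0, 0], [0, 0, -1, 0, 0, 0, 0]]

```text
time: 22.85
eef_pos: [553.3, 78.1, 78.2]
ee_rot: [[-0.988, -0.158, 0.0], [-0.158, 0.988, -0.0], [-0.0, -0.0, -1.0]]
contact_force: [0.3, 0.5, -0.9]
gripper_width: 9.1
gripper_force: 59.1
```

>>> servo_tool:
  deltas:
    - [[0, 0, -1, 0, 0, 0, 0], [0, 0, -1, 0, 0, 0, 0]]

```text
time: 23.1
eef_pos: [553.4, 78.1, 77.7]
ee_rot: [[-0.988, -0.157, 0.0], [-0.157, 0.988, 0.001], [-0.001, 0.001, -1.0]]
contact_force: [-8.4, -0.3, 21.1]
gripper_width: 9.1
gripper_force: 62.1
```

The collar landed at TCP z = 77.7 with 21 N, where expected (78). I'll ease the push and turn clockwise, with a small shift to allow for the key's offset in the fingers.

>>> servo_tool:
  deltas:
    - [[-0.2, 0, 0.7, 0, 0, 0, 0], [-0.15, -0.08, 0, 0, 0, -0.13, 0], [-0.15, -0.08, 0, 0, 0, -0.13, 0], [-0.15, -0.08, 0, 0, 0, -0.13, 0]]

```text
time: 23.6
eef_pos: [553.4, 77.7, 77.7]
ee_rot: [[-0.972, 0.234, 0.002], [0.234, 0.972, 0.0], [-0.002, 0.001, -1.0]]
contact_force: [0.4, 0.0, 2.9]
gripper_width: 8.8
gripper_force: 59.7
```

>>> servo_tool:
  deltas:
    - [[-0.15, -0.08, 0, 0, 0, -0.13, 0], [-0.15, -0.08, 0, 0, 0, -0.13, 0], [-0.15, -0.08, 0, 0, 0, -0.13, 0]]

```text
time: 23.98
eef_pos: [553.2, 77.3, 77.8]
ee_rot: [[-0.81, 0.586, 0.002], [0.586, 0.81, -0.0], [-0.002, 0.001, -1.0]]
contact_force: [0.9, -1.1, 2.1]
gripper_width: 9.0
gripper_force: 59.6
```

```bash
python3 - <<'E'
from h import *
s=bot.get_state();print(s["eef_pos"].round(2),s["contact_force"].round(1),s["wrist_torque"].round(2),s["qpos"][6])
im=get_image("wrist");cv2.imwrite("pics/w7.png",im["frame"][:,:,::-1])
f=im["frame"];hsv=cv2.cvtColor(f,cv2.COLOR_RGB2HSV)
red=((hsv[...,0]<6)|(hsv[...,0]>174))&(hsv[...,1]>120)
gr=(hsv[...,0]>65)&(hsv[...,0]<95)&(hsv[...,1]>80)&(hsv[...,2]>60)
for n,m in(("red",red),("green",gr)):
    for c in blobs(m,6)[:4]:
        b=cv2.minAreaRect(c);q=ray(im,b[0],60)[0,:2]-[551.9,79.1];print(n,cv2.contourArea(c),np.round(b[0]),q.round(1),np.hypot(*q).round(1),"ang in box",np.arctan2(q[1],q[0])-.155)
E
```

```text
[553.18  77.26  77.78] [ 0.9 -1.1  2.1] [-0.29 -0.32  0.04] 1.0748819440365032
red 1723.5 [248. 266.] [ 19.3 -13.1] 23.3 ang in box -0.7490846320461382
red 48.5 [243. 202.] [-17.4   9.8] 20.0 ang in box 2.47461002376834
```

>>> servo_tool:
  deltas:
    - [[-0.15, 0, -0.2, 0, 0, -0.13, 0], [-0.15, 0, -0.2, 0, 0, -0.13, 0], [-0.15, 0, 0, 0, 0, -0.13, 0], [-0.15, 0, 0, 0, 0, -0.13, 0]]

```text
time: 24.52
eef_pos: [552.8, 76.9, 77.7]
ee_rot: [[-0.414, 0.91, 0.003], [0.91, 0.414, -0.0], [-0.002, 0.002, -1.0]]
contact_force: [0.8, -2.4, 6.2]
gripper_width: 9.4
gripper_force: 60.2
```

>>> servo_tool:
  deltas:
    - [[-0.15, 0, 0, 0, 0, -0.13, 0], [-0.15, 0, 0, 0, 0, -0.13, 0], [0, 0, 0, 0, 0, -0.08, 0], [0, 0, 0, 0, 0, 0, 0]]

```text
time: 25.02
eef_pos: [552.5, 76.8, 77.7]
ee_rot: [[-0.09, 0.996, 0.003], [0.996, 0.09, -0.001], [-0.001, 0.003, -1.0]]
contact_force: [-0.5, -3.2, 7.7]
gripper_width: 9.2
gripper_force: 60.4
```

```bash
cat > chk.py <<'E'
from h import *
s=bot.get_state();print(s["eef_pos"].round(2),s["contact_force"].round(1),s["wrist_torque"].round(2),s["qpos"][6],"yaw",np.arctan2(*(-s["ee_rot"][[1,0],0])))
for n in("wrist","scene"):
    im=get_image(n);f=im["frame"];cv2.imwrite(f"pics/l_{n}.png",f[:,:,::-1]);hsv=cv2.cvtColor(f,cv2.COLOR_RGB2HSV)
    red=((hsv[...,0]<6)|(hsv[...,0]>174))&(hsv[...,1]>110)
    for c in blobs(red,3):
        b=cv2.minAreaRect(c);q=ray(im,b[0],60)[0,:2]-[551.9,79.1]
        if np.hypot(*q)<60:print(n,cv2.contourArea(c),np.round(b[0]),q.round(1),np.hypot(*q).round(1),"ang in box",np.arctan2(q[1],q[0])-.155)
E
python3 chk.py
```

```text
[552.5   76.83  77.74] [-0.5 -3.2  7.7] [-0.53 -0.08  0.06] 0.33093280470141484 yaw -1.4811613387041072
wrist 1733.5 [248. 266.] [  2.9 -22.3] 22.5 ang in box -1.5951345449767753
wrist 52.5 [243. 203.] [-3.8 20.2] 20.6 ang in box 1.599673039930398
scene 21.0 [257. 188.] [-29.1   7.9] 30.1 ang in box 2.719969639904997
```

>>> servo_tool:
  deltas:
    - [[0, 0, 0, 0, 0, -0.04, 0], [0, 0, 0, 0, 0, -0.04, 0], [0, 0, 0, 0, 0, 0, 0]]

```text
time: 25.5
eef_pos: [552.4, 76.9, 77.8]
ee_rot: [[-0.01, 1.0, 0.003], [1.0, 0.01, -0.001], [-0.001, 0.003, -1.0]]
contact_force: [0.6, -1.7, 8.0]
gripper_width: 9.4
gripper_force: 60.4
```

```bash
python3 chk.py
```

```text
[552.43  76.87  77.76] [ 0.6 -1.7  8. ] [-0.52  0.04  0.08] 0.26302737274333543 yaw -1.5604204693573829
wrist 1736.5 [248. 266.] [  1.2 -22.4] 22.4 ang in box -1.673856867162922
wrist 51.0 [242. 203.] [-2.3 20.3] 20.4 ang in box 1.5272148319137255
scene 16.0 [256. 188.] [-29.9   6.7] 30.7 ang in box 2.765239123761597
```

>>> servo_tool:
  deltas:
    - [[0, 0, 0, 0, 0, -0.04, 0], [0, 0, 0, 0, 0, -0.04, 0], [0, 0, 0, 0, 0, 0, 0]]

```text
time: 25.98
eef_pos: [552.4, 76.8, 77.7]
ee_rot: [[0.069, 0.998, 0.003], [0.998, -0.069, -0.001], [-0.001, 0.003, -1.0]]
contact_force: [-0.1, -3.2, 7.7]
gripper_width: 9.0
gripper_force: 60.6
```

```bash
python3 chk.py
```

```text
[552.41  76.84  77.75] [-0.1 -3.2  7.7] [-0.63  0.09  0.45] 0.1950817006326536 yaw -1.639744714825079
wrist 1732.0 [247. 266.] [ -0.9 -22.4] 22.4 ang in box -1.7646232335571919
wrist 53.0 [240. 203.] [-1.7 20.3] 20.4 ang in box 1.4997300232945254
scene 14.5 [256. 188.] [-30.8   5.5] 31.3 ang in box 2.808853190873912
```

The torque jumped to 0.45 N m, so the cylinder is at its stop. I'll back off slightly so the turn doesn't twist the box, then check the box's pose.

>>> servo_tool:
  deltas:
    - [[0, 0, 0, 0, 0, 0.04, 0], [0, 0, 0, 0, 0, 0, 0]]

```text
time: 26.32
eef_pos: [552.4, 76.8, 77.7]
ee_rot: [[0.028, 1.0, 0.003], [1.0, -0.028, -0.0], [-0.0, 0.003, -1.0]]
contact_force: [1.3, -2.7, 9.4]
gripper_width: 9.2
gripper_force: 60.5
```

```bash
python3 chk.py; python3 - <<'E'
from h import *
import pickle
w0=pickle.load(open("im5.pkl","rb"))["scene"]["frame"];w1=get_image("scene");f1=w1["frame"]
u=proj(w1,[551,79,40])[0].astype(int);sl=np.s_[u[1]-30:u[1]+45,u[0]-50:u[0]+50]
cv2.imwrite("pics/w8.png",np.hstack([cv2.resize(f[sl][:,:,::-1],None,fx=4,fy=4,interpolation=cv2.INTER_CUBIC) for f in(w0,f1)]))
# sub-pixel motion of box patches (avoid gripper): phase correlation
g=[cv2.cvtColor(f,cv2.COLOR_RGB2GRAY).astype(np.float32) for f in(w0,f1)]
for n,X in(("box corner -x-y",(518,8,50)),("+x-y",(606,22,50)),("+x face low",(600,60,20)),("+x+y",(587,150,50)),("rail",(625,0,25))):
    c=proj(w1,X)[0].astype(int);s=np.s_[c[1]-8:c[1]+8,c[0]-8:c[0]+8]
    print(n,c,cv2.phaseCorrelate(np.ascontiguousarray(g[0][s]),np.ascontiguousarray(g[1][s]),cv2.createHanningWindow((16,16),cv2.CV_32F)))
E
```

```text
[552.36  76.83  77.74] [ 1.3 -2.7  9.4] [-0.62  0.06  0.32] 0.23003005581795397 yaw -1.5989977335368857
wrist 1738.0 [248. 266.] [  0.3 -22.4] 22.4 ang in box -1.7127790839368884
wrist 52.5 [241. 203.] [-2.  20.4] 20.5 ang in box 1.5156584329934064
scene 14.5 [256. 188.] [-29.9   6.7] 30.7 ang in box 2.765239123761597
box corner -x-y [233 199] ((-0.16082005831326818, 0.18174235541775285), 0.9111769180744886)
+x-y [255 216] ((-0.11857279368064866, -0.0014899122889691085), 1.0016423254273832)
+x face low [264 216] ((-0.09364224014823819, 0.014422355415696586), 0.9911708501167595)
+x+y [287 193] ((0.09385364491691117, -0.054110379929163344), 0.9862795376684517)
rail [253 229] ((0.004533945512745774, 0.07442394265640395), 0.9835022332263179)
```

View pics/w8.png

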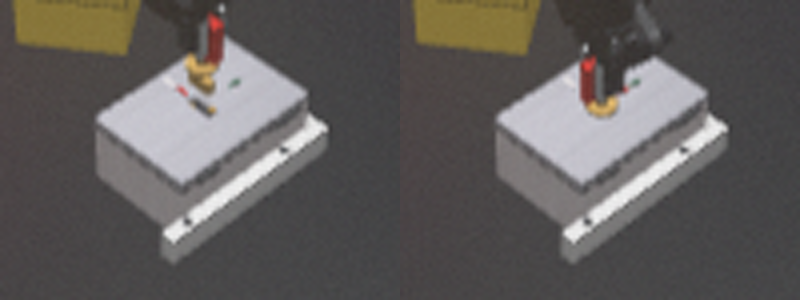

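The box looks unmoved next to the rail in both crops (shifts of 0.2 px or less), with the key down and the pointer at the green mark. I'll finish with a light push of the key into the corner so the box stays seated against the turning torque.

>>> servo_tool:
  deltas:
    - [[0.5, 0.3, 0, 0, 0, 0.02, 0], [0.5, 0.3, 0, 0, 0, 0, 0], [0.4, 0.3, 0, 0, 0, 0, 0], [0, 0, 0, 0, 0, 0, 0]]

```text
time: 26.98
eef_pos: [552.5, 76.9, 77.7]
ee_rot: [[0.01, 1.0, -0.0], [1.0, -0.01, -0.001], [-0.001, -0.0, -1.0]]
contact_force: [-6.1, -4.2, 14.7]
gripper_width: 9.1
gripper_force: 61.4
```

```bash
python3 chk.py;python3 - <<'E'
from h import *
import pickle
w0=pickle.load(open("im5.pkl","rb"))["scene"]["frame"];w1=get_image("scene");f1=w1["frame"]
g=[cv2.cvtColor(f,cv2.COLOR_RGB2GRAY).astype(np.float32) for f in(w0,f1)]
for n,X in(("-x-y",(518,8,50)),("+x-y",(606,22,50)),("+x low",(600,60,20)),("+x+y",(587,150,50)),("rail",(625,0,25))):
    c=proj(w1,X)[0].astype(int);s=np.s_[c[1]-8:c[1]+8,c[0]-8:c[0]+8]
    print(n,np.round(cv2.phaseCorrelate(np.ascontiguousarray(g[0][s]),np.ascontiguousarray(g[1][s]),cv2.createHanningWindow((16,16),cv2.CV_32F))[0],2))
E
```

```text
[552.54  76.88  77.7 ] [-6.1 -4.2 14.7] [-1.07  1.42  0.18] 0.24568009633010068 yaw -1.580612053479606
wrist 1732.5 [248. 266.] [  0.8 -22.4] 22.4 ang in box -1.6883804735917296
wrist 52.5 [242. 203.] [-2.2 20.3] 20.5 ang in box 1.5225424995131334
scene 15.5 [256. 188.] [-29.9   6.7] 30.7 ang in box 2.765239123761597
-x-y [-0.01 -0.06]
+x-y [0.   0.04]
+x low [-0.06  0.1 ]
+x+y [ 0.06 -0.03]
rail [-0.02  0.01]
```

>>> servo_tool:
  deltas:
    - [[0.2, 0.1, 0, 0, 0, -0.015, 0], [0, 0, 0, 0, 0, 0, 0], [0, 0, 0, 0, 0, 0, 0]]

```text
time: 27.5
eef_pos: [552.7, 76.9, 77.7]
ee_rot: [[0.025, 1.0, -0.0], [1.0, -0.025, -0.001], [-0.001, -0.0, -1.0]]
contact_force: [-5.8, -4.0, 13.7]
gripper_width: 9.2
gripper_force: 61.4
```

```bash
python3 chk.py; python3 -c "
from bench import bot
print(bot.close_job())"
```

```text
[552.67  76.89  77.7 ] [-5.8 -4.  13.7] [-1.06  1.54  0.32] 0.23289227537767973 yaw -1.595584997260931
wrist 1734.5 [248. 266.] [  0.6 -22.3] 22.3 ang in box -1.6976218764749393
wrist 54.0 [241. 203.] [-2.1 20.3] 20.4 ang in box 1.5173806901109947
scene 14.5 [256. 188.] [-29.9   6.7] 30.7 ang in box 2.765239123761597
the job is handed in; nothing more can be done
None
```

I handed the job in at about 27.5 s: the white box measures flush in the corner, and the red key is down on its collar, turned clockwise to its stop and still gripped; no verdict came back.

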